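Snap the popped caps home and hold the lopsided tube rack over the autosampler bay

ROBOT

A 6-joint arm with a two-finger parallel gripper is mounted at the origin on the work surface. World frame = base frame: x ahead of the robot, y to its left, z up, the work surface at z = 0. Lengths are in m, angles in rad, forces in N, time in s.
With the tool pointing down it reaches from about 0.35 to 0.775 m from the base axis. Payload 7.3 kg.
Tool frame: the origin (TCP) lies at the very end of the fingers, on their centre line; the grasp point (between the pads) lies 19 mm behind it (robot.hold_point_z is the distance from the TCP to the grasp point, in m); z points along the fingers, y is the direction in which the jaws open and shut (so a half turn about z gives the same grasp; the last joint's range is limited). The gripper opens to 92 mm and grips with 3 to 60 N. Pads are 19 mm wide; open, the fingers measure 130 mm over their backs; the gripper's body (75 mm by 190 mm) begins 47 mm behind the grasp point.
Start: joints at [-1.406, 0.342, 1.524, -0, 1.275, -0.146], TCP at [0.161, -0.5, 0.227] pointing down, gripper open.
Joint ranges: [-2.53, 2.53], [-0.77, 2.02], [0.04, 2.7], [-1, 4.14], [0.28, 2.66], [-3.11, 3.11]. Speed limits (rad/s): [2.57, 2.57, 3.14, 3.14, 3.14, 3.14].

INTERFACE

Orientations are given as [roll, pitch, yaw] about the fixed x, y, z axes, in that order (R = Rz(yaw) Ry(pitch) Rx(roll)).
In Python, from cell import monitor, viewer, robot gives the robot as it stands.
- The arm moves only by the tool move_arm, never from a script. Its argument "deltas" is a list of rows, each an object of numbers: "x", "y", "z": the shift along the tool's x, y, z in m; "wx", "wy", "wz": the turn, a rotation vector about the tool's x, y, z in degrees; "hand": the opening, from 0 (shut) to 1 (fully open). In form: [{"x": .., "y": .., "z": .., "wx": .., "wy": .., "wz": .., "hand": ..}, ...]. A call has 1 to 8 rows; each row is the pose to reach, as a shift and turn from the pose commanded when the call began, along the tool's axes at that moment; what a row does not reach only later rows make up. A row lasts 1/8 s, in which the tool goes at most 62.5 mm and 10.7 degrees, less where a joint would pass 70% of its speed; a pose out of reach is approached as far as the arm can. A call with a gripper value outside its range is refused whole. The fingers move at their own pace and stop on an object; "grip_force" is the grip in N (left out, the last holds). Time passes only in rows, so rows that repeat a pose let the fingers close. It gives the time, the measured TCP pose, the force and the opening at its end, in the units of the state.
- monitor.observe(): the state, without advancing time (a new reading comes with each control period).
- viewer.read_camera(name): name is "scene" or "top"; returns the picture (384x512x3 uint8, red, green, blue); there is no depth.
- viewer.camera_params(name): a dict with "camera_matrix" (3x3 intrinsics, pixels), "R" (3x3) and "t" (3): a world point X has camera coordinates R X + t. Camera axes: x right, y down, z forward; pixel columns grow to the right and rows downward; lengths in m; the calibration is good to about 2 mm. A picture is of the moment at which its call begins. camera_params takes no time and is no camera call.
- robot.hand_in(): hands the job in, once; it reports no verdict.
The state is a dict: "time": time; "qpos": joint angles; "qvel": joint speeds; "joint_efforts": joint torques, N m; "tool_pos": TCP position; "tool_rot": TCP orientation; "contact_force": force on the tool from outside, world axes, zero at the start; "torque": the same for the moment, N m; "opening": finger opening in m.
Only numpy, scipy, OpenCV 4.12 (cv2) and the standard library are available. Lean on these libraries where they do the work, as an engineer would, in place of code of your own. Each camera call takes 0.05 s, during which the arm holds its last target. There are 200 camera calls.

TASK

Two of the four orange snap caps on the tubes in the rack on the bench have popped up: press both fully home while the rack stands on the bench. Then pick the rack up by its carrying bar at the balance point (all its tubes sit at one end) and hold it level and square, either way round, centred about 5 cm above the floor of the autosampler's empty bay, so that I can guide it onto its seat. Finish while still holding it there, nothing else carrying it, and do not knock the autosampler or disturb anything else on the bench.

Things in the scene. Friction and masses are not known exactly. Their poses are not given: they have to be found in the camera images.
- rack: loose white two-row tube rack on the bench, about 0.48 kg (varies), 222 (x) x 110 (y) mm; origin at the centre of its underside, x along its length to the loaded end, z up; stands at any yaw. Places at x = -84, -42, 0, 42, 84, y = -32, +32 mm: the four at x = 42 and 84 hold tubes, the other six are dark holes in its upper plate, 78 mm up
- rack_tubes (a point): middle of the four tubes at the height of the home caps' tops (rack x +63, y 0, z 120 mm). The tubes (white, 30 mm diameter) are fixed tight in the rack; each has an orange snap cap 34 mm in diameter and 18 mm tall, its flat top 120 mm above the rack's underside when home
- rack_bar (a point): middle of the aluminium carrying bar, centre of its section (rack x 0, y 0, z 150 mm). The bar runs along rack x, 12 mm wide (y), 16 mm tall, bare between two end uprights at x = -105 and +105 mm (34 mm wide, top at 158 mm). Its underside is 22 mm above the home caps' tops; the caps lie 15 to 49 mm to either side of it
- rack_balance (a point): balance point of the loaded rack on its carrying bar: centre of the bar's section, 37 mm from the middle of the rack towards the loaded end (rack frame x +37, y 0, z 150 mm); the centre of mass lies right below it
- cap_end (a joint): how far the popped cap of the end tube (rack frame x +84, y -32 mm) stands proud, in m: 0 = fully home, at most 0.010; starts 0.005 to 0.009 up. It resists with about 6 N of friction when pushed straight down, stays where it is left and meets a hard stop when home
- cap_end_top (a point): centre of the flat top of that cap (moves with it)
- cap_inner (a joint): the same for the other popped cap, on the inner tube (rack frame x +42, y +32 mm): 0 = fully home, starts 0.005 to 0.009 up, about 6 N of friction
- cap_inner_top (a point): centre of the flat top of that cap (moves with it)
- bay (a point): centre of the empty bay's floor, 12 mm above the bench; the bay is 232 mm long (autosampler x) and 116 mm wide (y)
- running_rack: the like rack with eight uncapped tubes that stands loose in the bay next to the empty one (leave alone); origin at the centre of its underside, its bar's top 158 mm above that
- reagent_bottle: amber jar with a blue cap, 72 mm in diameter, 125 mm tall, near the far edge (leave alone); origin at the centre of its underside
- beaker: glass beaker, 66 mm in diameter, 85 mm tall (leave alone); origin at the centre of its underside
- cap_tray: blue tray 100 x 75 x 20 mm with four spare orange caps in it (leave alone); origin at the centre of its underside
- marker: white and blue marker pen lying on the bench, 130 mm long (leave alone); origin at its middle, on the bench
- pipette: blue and white pipette lying on the bench, 285 mm long (leave alone); origin near its middle, on the bench
- autosampler: fixed white autosampler, 400 x 400 mm in plan; origin at the centre of its underside, x from its open front (robot side) to the rear, yaw within 0.12 rad of the world's. Two grey-floored rack bays in front, rims 24 mm high: the left (y +120 mm) is empty, the next (y -20 mm) holds a rack. Rear housing x +100 to +200 mm, 110 mm high (thermometer on it at the left, up to 170 mm)
- probe_arm (a point): middle of the autosampler's black arm (280 mm along its x, 16 mm square, top 240 mm above the bench), on a mast over the rinse station at the right end, 255 mm to the right of the empty bay's middle (leave alone)
Things that resemble listed ones, but are neither listed nor needed, are in the scene too. What is shaped like the rack but blue is not meant.

How it is judged:
On the way, in this order (a step that is already met when the one before it is completed fails the run):
1. both popped caps are pressed fully home, the rack still standing on the bench (value of joint each of cap_end, cap_inner below 0.0015 m and height (world z) of rack below 0.006 m and angle between rack's own z axis and vertical below 0.05 rad), for 0.2 s.
2. the rack is lifted clear of the bench, gripped on its bar at the balance point (height (world z) of rack above 0.025 m and contact force between the fingers and rack above 2 N and x of the grasp point in the frame of rack between 0.017 and 0.057 m and z of the grasp point in the frame of rack above 0.125 m), for 0.2 s.
At the end, for the whole second after the job is handed in: The rack hangs still from the fingers, gripped on its bar within 20 mm of the balance point, touching nothing else; centre within 20 mm of the empty bay's, underside 30 to 75 mm above its floor, tilt under 0.07 rad, square within 0.1 rad (either way round), both caps home within 1.5 mm (horizontal distance between rack and bay below 0.02 m and z of rack in the frame of bay between 0.03 and 0.075 m and angle between rack's own z axis and vertical below 0.07 rad and angle between the x axis of rack and the x axis of autosampler, either way round below 0.1 rad and value of joint each of cap_end, cap_inner below 0.0015 m and contact force between the fingers and rack above 2 N and x of the grasp point in the frame of rack between 0.017 and 0.057 m and z of the grasp point in the frame of rack above 0.125 m and linear speed of rack below 0.02 m/s and contact force between rack and autosampler below 0.2 N and contact force between rack and running_rack below 0.2 N); the arm keeps its last pose, push and grip.
It fails at once if the rack is tipped by more than 0.35 rad (angle between rack's own z axis and vertical above 0.35 rad).
It fails at once if the autosampler is knocked with more than 5 N by the rack or the robot (contact force between any of rack, the fingers, the arm and autosampler above 5 N).
It fails at once if something else on the bench is moved by more than 15 mm (distance of any of running_rack, reagent_bottle, beaker, cap_tray, marker, pipette from where it was at the start of the episode above 0.015 m).
It also fails if it takes over 54 s, if anything falls off the work surface, if the arm or the gripper's body presses on something with over 40 N, if the wrist force passes 120 N, or if a joint passes its speed limit or range.

## Working session

There is one attempt and no reset: what is moved stays moved. The work goes in short steps, Python scripts to look and compute and a tool call to move; the robot and the scene stay as the last step left them, time stands still between calls to the robot, and variables do not carry over. Pictures are saved under pics/ and viewed, about 8 in all and at most 12, crops included, and the job is handed in when it is done.

Besides the shell and the picture viewer there is one more tool, called after "Emit:" as a command line: name --argument value ..., lists and objects as JSON in quotes. move_arm: Moves the arm, as the interface text tells. Its arguments: {"type":"object","properties":{"deltas":{"type":"array","items":{"type":"object","properties":{"x":{"type":"number"},"y":{"type":"number"},"z":{"type":"number"},"wx":{"type":"number"},"wy":{"type":"number"},"wz":{"type":"number"},"hand":{"type":"number"}}}},"grip_force":{"type":"number"}},"required":["deltas"]}

```bash
mkdir -p pics; cat > h.py <<'E'
import numpy as np, cv2
from cell import monitor, viewer, robot
from scipy.spatial.transform import Rotation as Ro
def snap(n,f,crop=None,s=1):
    im=cv2.cvtColor(np.asarray(viewer.read_camera(n)),cv2.COLOR_RGB2BGR)
    cv2.imwrite('pics/raw_'+f,im)
    if crop: a,b,c,d=crop; im=im[b:d,a:c]
    cv2.imwrite('pics/'+f,cv2.resize(im,None,fx=s,fy=s,interpolation=cv2.INTER_CUBIC))
def P(n):
    p=viewer.camera_params(n); return np.array(p['camera_matrix']),np.array(p['R']),np.array(p['t'])
def back(n,u,v,z):
    K,R,t=P(n); d=R.T@np.linalg.inv(K)@np.array([u,v,1.]); c=-R.T@t
    return c+d*(z-c[2])/d[2]
def proj(n,X):
    K,R,t=P(n); c=K@(R@np.array(X)+t); return c[:2]/c[2]
E
python3 - <<'E'
from h import *
snap('top','t1.png',s=1.56); snap('scene','s1.png',s=1.56)
for n in('top','scene'):
    K,R,t=P(n); print(n,K.round(1).tolist(),(-R.T@t).round(3),R.round(2).tolist())
print(monitor.observe())
E
```

```text
top [[449.7, 0.0, 256.8], [0.0, 449.7, 184.5], [0.0, 0.0, 1.0]] [0.341 0.056 1.584] [[-0.03, -1.0, 0.0], [-0.99, 0.03, -0.12], [0.12, -0.0, -0.99]]
scene [[389.4, 0.0, 260.3], [0.0, 389.4, 190.8], [0.0, 0.0, 1.0]] [1.301 0.153 0.984] [[-0.11, 0.99, 0.0], [0.73, 0.09, -0.68], [-0.68, -0.07, -0.73]]
{'time': 0.1, 'qpos': array([-1.40595978e+00,  3.42645382e-01,  1.52489119e+00,  1.92604219e-07,
        1.27537864e+00, -1.45998057e-01]), 'qvel': array([ 0.00017501, -0.00059282, -0.00069071, -0.00144479, -0.00148714,
       -0.00025082]), 'joint_efforts': array([ 1.78805050e-03, -4.32003558e+01, -2.44694084e+01,  7.18938396e-02,
        5.26108558e-02, -5.86471697e-05]), 'tool_pos': array([ 0.16053841, -0.49949261,  0.22612901]), 'tool_rot': array([-3.14028420e+00, -1.92586607e-04,  3.10834417e-01]), 'contact_force': array([0.2661898 , 0.90196139, 0.06249991]), 'torque': array([-0.08592745, -0.05224761,  0.04735162]), 'opening': 0.09209266812151247}
```

View pics/t1.png

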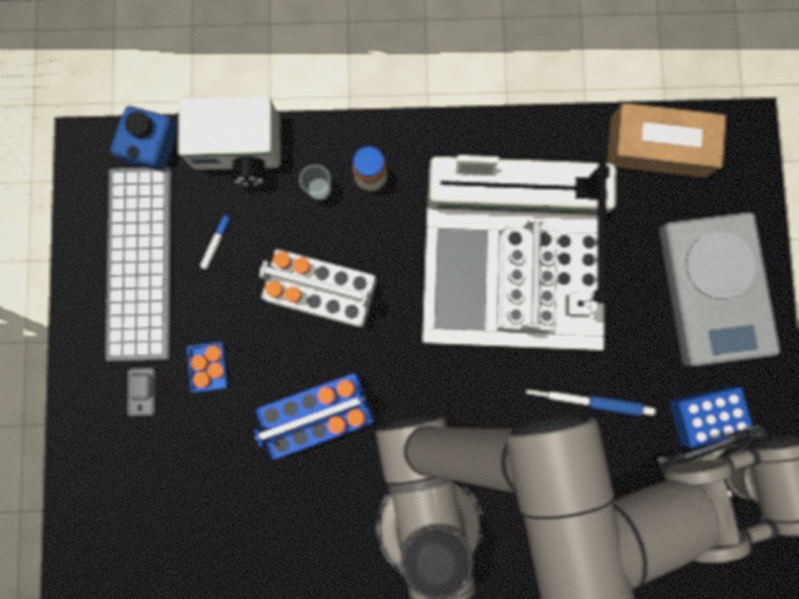

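View pics/s1.png

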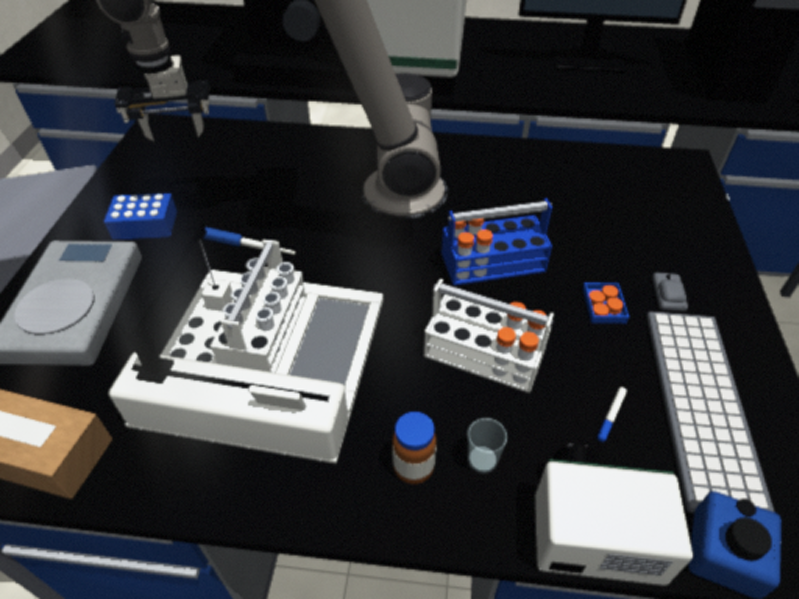

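The top view shows the white rack around (318,287), its loaded end to the left. The empty bay is around (461,280), and the blue lookalike rack is at (313,415). I'll enlarge the rack and the bay next.

```bash
python3 - <<'E'
import cv2,numpy as np
t=cv2.imread('pics/raw_t1.png'); s=cv2.imread('pics/raw_s1.png')
a=cv2.resize(t[150:215,160:245],None,fx=8,fy=8,interpolation=cv2.INTER_CUBIC)
cv2.imwrite('pics/c1.png',a)
b=cv2.resize(s[175:255,265:360],None,fx=8,fy=8,interpolation=cv2.INTER_CUBIC)[:600]
cv2.imwrite('pics/c2.png',b)
c=cv2.resize(t[95:230,265:395],None,fx=4.4,fy=4.4,interpolation=cv2.INTER_CUBIC)
cv2.imwrite('pics/c3.png',c)
E
```

```text
(no output)
```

View pics/c1.png

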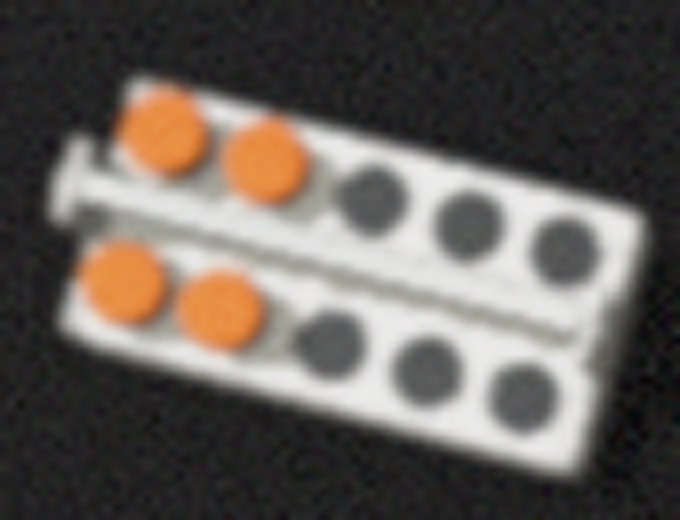

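View pics/c3.png

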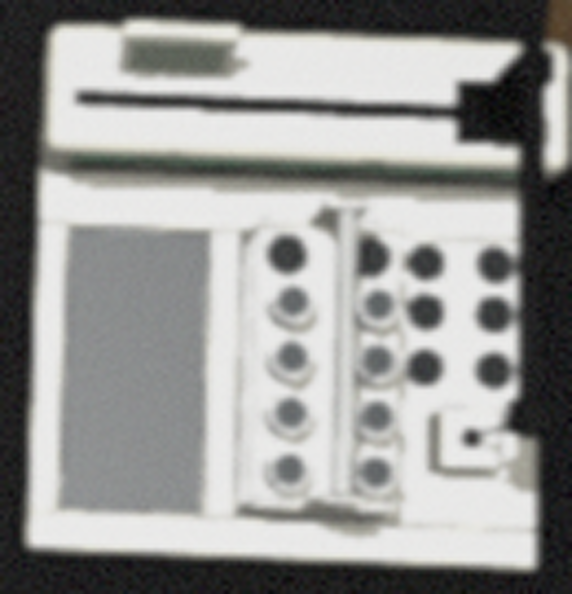

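Caps and holes are clear in the rack crop. Hole centres are (373,200), (469,226), (565,250) in the upper row and (331,345), (428,373), (522,397) in the lower. The popped caps are upper-left (165,130) and lower-inner (222,310). In the bay crop, the floor corners are (68,228), (210,230), (203,513), (60,510).

```bash
python3 - <<'E'
from h import *
from scipy.optimize import least_squares
def src(d,s,o): return (np.array(d)+.5)/s-.5+np.array(o)
pts=[(373,200,0,-32,78),(469,226,-42,-32,78),(565,250,-84,-32,78),(331,345,0,32,78),(428,373,-42,32,78),(522,397,-84,32,78),(265,162,42,-32,120),(122,282,84,32,120)]
A=[];B=[];
for u,v,x,y,z in pts:
    p=src((u,v),8,(160,150)); A.append((x/1e3,y/1e3)); B.append(back('top',*p,z/1e3)[:2])
A=np.array(A);B=np.array(B)
def f(q):
    c,s=np.cos(q[2]),np.sin(q[2]); return ((A@np.array([[c,s],[-s,c]])+q[:2])-B).ravel()
r=least_squares(f,[.4,.2,1.57]); q=r.x; print('rack',q,np.degrees(q[2])); print((r.fun.reshape(-1,2)*1e3).round(1))
def W(x,y,z):
    c,s=np.cos(q[2]),np.sin(q[2]); return np.array([q[0]+c*x-s*y,q[1]+s*x+c*y,z])
for n,a in dict(end=(.084,-.032,.127),inner=(.042,.032,.127),bal=(.037,0,.15)).items():
    w=W(*a); print(n,w, np.hypot(*w[:2]), [proj(k,w).round(1) for k in('top','scene')])
print('popped z check',back('top',*src((165,130),8,(160,150)),.127),back('top',*src((222,310),8,(160,150)),.127))
c=[back('top',*src(p,4.4,(265,95)),.012) for p in((68,228),(210,230),(203,513),(60,510))]
for x in c: print(x)
print('bay mean',np.mean(c,0), 'len',np.linalg.norm(c[0]-c[3]),np.linalg.norm(c[1]-c[2]),'wid',np.linalg.norm(c[0]-c[1]))
d=(c[0]-c[3]+c[1]-c[2]); print('yaw',np.arctan2(d[1],d[0]))
# outer corners at bench & plate
for p,z in(((27,549),.024),((537,568),.024),((38,170),.024),((520,523),.024)): print(p,back('top',*src(p,4.4,(265,95)),z))
E
```

```text
rack [0.52347505 0.22934246 1.27839765] 73.24678983931587
[[-0.1 -0. ]
 [ 0.1  0.1]
 [-0.7  0.1]
 [-0.3 -0.2]
 [ 0.6  0.1]
 [-0.3 -0.8]
 [ 1.   0.6]
 [-0.2  0.1]]
end [0.57832981 0.3005531  0.127     ] 0.6517649374994906 [array([179.9, 165.9]), array([339.7, 215.6])]
inner [0.50493978 0.27878378 0.127     ] 0.576788153395499 [array([186.8, 188. ]), array([331.7, 195.9])]
bal [0.53414029 0.264772   0.15      ] 0.5961627872660593 [array([189.9, 178.1]), array([328. , 197.6])]
popped z check [0.5786017  0.29953433 0.127     ] [0.50377311 0.27699597 0.127     ]
[ 0.65695758 -0.03666724  0.012     ]
[ 0.6520523  -0.15125913  0.012     ]
[ 0.42386248 -0.13591406  0.012     ]
[ 0.42948754 -0.02244465  0.012     ]
bay mean [ 0.54058998 -0.08657127  0.012     ] len 0.22791424656678771 0.22870518955366068 wid 0.1146968288747429
yaw -0.06479893270992233
(27, 549) [0.39889092 0.00514795 0.024     ]
(537, 568) [ 0.37255264 -0.39500748  0.024     ]
(38, 170) [ 0.70263372 -0.0134772   0.024     ]
(520, 523) [ 0.40822423 -0.3838025   0.024     ]
```

View pics/c2.png

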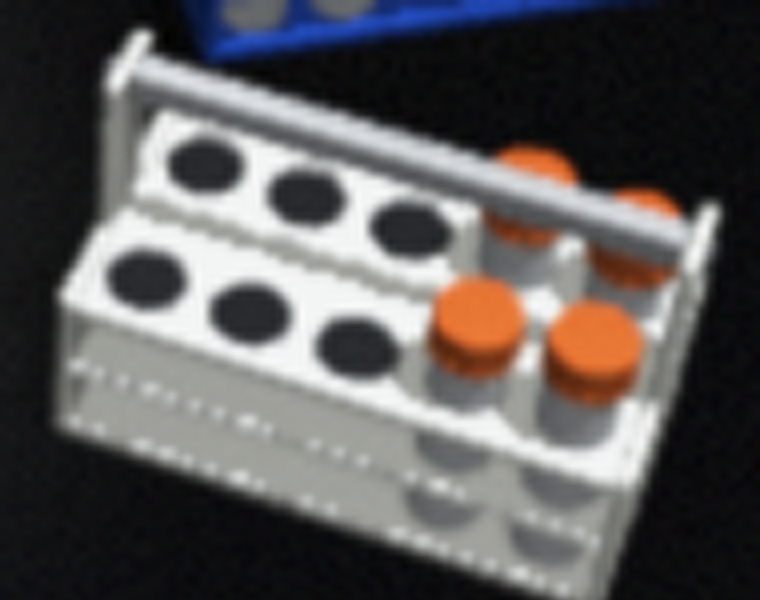

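```bash
cat >> h.py <<'E'
def dl(T):
    o=monitor.observe(); R=Ro.from_euler('xyz',o['tool_rot']); p=o['tool_pos']
    print('t',round(o['time'],2),'pos',p.round(4),'rot',o['tool_rot'].round(3),'F',o['contact_force'].round(1),'op',round(o['opening'],4))
    for x,y,z,yaw in T:
        d=R.inv().apply(np.array([x,y,z])-p); w=(R.inv()*Ro.from_euler('xyz',[np.pi,0,yaw])).as_rotvec(degrees=True)
        print(d.round(4),w.round(2))
E
python3 - <<'E'
from h import *
dl([(.161,-.5,.33,.311),(.42,-.25,.33,.75),(.52,.05,.33,1.278),(.578,.30,.25,1.278)])
E
```

```text
t 0.1 pos [ 0.1605 -0.4995  0.2261] rot [-3.14  -0.     0.311] F [0.3 0.9 0.1] op 0.0921
[ 0.0003  0.0005 -0.1039] [-0.07 -0.01 -0.01]
[ 0.3234 -0.1583 -0.1036] [ -0.07  -0.03 -25.16]
[ 0.5103 -0.4134 -0.1032] [-6.000e-02 -5.000e-02 -5.541e+01]
[ 0.642  -0.6335 -0.0229] [-6.000e-02 -5.000e-02 -5.541e+01]
```

Emit:
move_arm --deltas '[{"z": -0.06,"hand": 0},{"z": -0.104,"hand": 0},{"x": 0.053,"y": -0.026,"z": -0.104,"wz": -5,"hand": 0},{"x": 0.107,"y": -0.052,"z": -0.104,"wz": -10,"hand": 0},{"x": 0.161,"y": -0.079,"z": -0.104,"wz": -15,"hand": 0},{"x": 0.215,"y": -0.105,"z": -0.104,"wz": -20,"hand": 0},{"x": 0.269,"y": -0.132,"z": -0.104,"wz": -25,"hand": 0},{"x": 0.323,"y": -0.158,"z": -0.104,"wz": -30,"hand": 0}]'

```text
schema error: expected keys x, y, z, wx, wy, wz, hand
```

```bash
python3 - <<'E'
from h import *
dl([(.42,-.25,.33,.75),(.52,.05,.33,1.278),(.578,.30,.25,1.278)])
E
```

```text
t 0.1 pos [ 0.1605 -0.4995  0.2261] rot [-3.14  -0.     0.311] F [0.3 0.9 0.1] op 0.0921
[ 0.3234 -0.1583 -0.1036] [ -0.07  -0.03 -25.16]
[ 0.5103 -0.4134 -0.1032] [-6.000e-02 -5.000e-02 -5.541e+01]
[ 0.642  -0.6335 -0.0229] [-6.000e-02 -5.000e-02 -5.541e+01]
```

All seven keys are required in every row.

Emit:
move_arm --deltas '[{"x": 0,"y": 0,"z": -0.06,"wx": 0,"wy": 0,"wz": 0,"hand": 0},{"x": 0,"y": 0,"z": -0.104,"wx": 0,"wy": 0,"wz": 0,"hand": 0},{"x": 0.053,"y": -0.026,"z": -0.104,"wx": 0,"wy": 0,"wz": -5,"hand": 0},{"x": 0.107,"y": -0.052,"z": -0.104,"wx": 0,"wy": 0,"wz": -10,"hand": 0},{"x": 0.161,"y": -0.079,"z": -0.104,"wx": 0,"wy": 0,"wz": -15,"hand": 0},{"x": 0.215,"y": -0.105,"z": -0.104,"wx": 0,"wy": 0,"wz": -20,"hand": 0},{"x": 0.269,"y": -0.132,"z": -0.104,"wx": 0,"wy": 0,"wz": -25,"hand": 0},{"x": 0.323,"y": -0.158,"z": -0.104,"wx": 0,"wy": 0,"wz": -30,"hand": 0}]'

```text
time: 1.1
tool_pos: [0.4208, -0.249, 0.3305]
tool_rot: [-3.141, 0.0, 0.837]
contact_force: [1.0, -0.2, -0.2]
opening: 0.0164
```

```bash
python3 - <<'E'
from h import *
dl([(.52,.05,.33,1.278),(.578,.30,.25,1.278)])
E
```

```text
t 1.1 pos [ 0.4208 -0.249   0.3305] rot [-3.141  0.     0.837] F [ 1.  -0.2 -0.2] op 0.0164
[ 0.2885 -0.1265  0.0005] [-1.000e-02  0.000e+00 -2.525e+01]
[ 0.513  -0.2508  0.0805] [-1.000e-02  0.000e+00 -2.525e+01]
```

Emit:
move_arm --deltas '[{"x": 0.055,"y": -0.024,"z": 0,"wx": 0,"wy": 0,"wz": -5,"hand": 0},{"x": 0.11,"y": -0.048,"z": 0,"wx": 0,"wy": 0,"wz": -10,"hand": 0},{"x": 0.165,"y": -0.072,"z": 0,"wx": 0,"wy": 0,"wz": -15,"hand": 0},{"x": 0.22,"y": -0.096,"z": 0,"wx": 0,"wy": 0,"wz": -20,"hand": 0},{"x": 0.275,"y": -0.121,"z": 0,"wx": 0,"wy": 0,"wz": -25.25,"hand": 0},{"x": 0.33,"y": -0.149,"z": 0,"wx": 0,"wy": 0,"wz": -25.25,"hand": 0},{"x": 0.384,"y": -0.179,"z": 0.01,"wx": 0,"wy": 0,"wz": -25.25,"hand": 0},{"x": 0.437,"y": -0.209,"z": 0.03,"wx": 0,"wy": 0,"wz": -25.25,"hand": 0}]'

```text
time: 2.1
tool_pos: [0.5585, 0.2141, 0.3011]
tool_rot: [3.14, -0.0, 1.275]
contact_force: [-0.0, -1.5, 0.4]
opening: 0.0004
```

```bash
python3 - <<'E'
from h import *
dl([(.578,.30,.25,1.278),(.578,.30,.16,1.278)])
E
```

```text
t 2.1 pos [0.5585 0.2141 0.3011] rot [ 3.14  -0.     1.275] F [-0.  -1.5  0.4] op 0.0004
[ 0.0878 -0.0064  0.0512] [ 0.07 -0.03 -0.15]
[ 0.0878 -0.0065  0.1412] [ 0.07 -0.03 -0.15]
```

Emit:
move_arm --deltas '[{"x": 0.045,"y": -0.003,"z": 0.03,"wx": 0,"wy": 0,"wz": 0,"hand": 0},{"x": 0.088,"y": -0.006,"z": 0.06,"wx": 0,"wy": 0,"wz": 0,"hand": 0},{"x": 0.088,"y": -0.006,"z": 0.11,"wx": 0,"wy": 0,"wz": 0,"hand": 0},{"x": 0.088,"y": -0.006,"z": 0.145,"wx": 0,"wy": 0,"wz": 0,"hand": 0},{"x": 0.088,"y": -0.006,"z": 0.158,"wx": 0,"wy": 0,"wz": 0,"hand": 0},{"x": 0.088,"y": -0.006,"z": 0.158,"wx": 0,"wy": 0,"wz": 0,"hand": 0}]'

```text
time: 2.85
tool_pos: [0.5779, 0.2977, 0.1429]
tool_rot: [-3.141, 0.001, 1.275]
contact_force: [-0.4, -0.0, -0.1]
opening: 0.0001
```

```bash
python3 - <<'E'
from h import *
snap('scene','s2.png',(265,140,365,240),6)
dl([(.578,.30,.13,1.278)])
E
```

```text
t 2.9 pos [0.5786 0.2979 0.1443] rot [ 3.140e+00 -1.000e-03  1.275e+00] F [-0.7 -0.   0.6] op 0.0006
[ 0.0018 -0.0012  0.0143] [ 0.07 -0.05 -0.18]
```

View pics/s2.png

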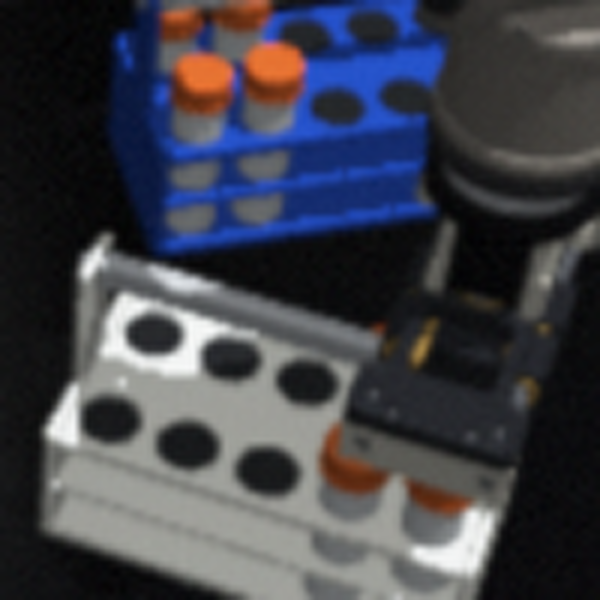

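The fingers sit over the end cap, clear of the bar and upright (crop around (430,440)). Pressing down now.

Emit:
move_arm --deltas '[{"x": 0,"y": -0.001,"z": 0.01,"wx": 0,"wy": 0,"wz": 0,"hand": 0},{"x": 0,"y": -0.001,"z": 0.016,"wx": 0,"wy": 0,"wz": 0,"hand": 0},{"x": 0,"y": -0.001,"z": 0.02,"wx": 0,"wy": 0,"wz": 0,"hand": 0},{"x": 0,"y": -0.001,"z": 0.023,"wx": 0,"wy": 0,"wz": 0,"hand": 0},{"x": 0,"y": -0.001,"z": 0.023,"wx": 0,"wy": 0,"wz": 0,"hand": 0}]'

```text
time: 3.52
tool_pos: [0.5771, 0.2982, 0.1208]
tool_rot: [3.141, -0.0, 1.275]
contact_force: [-1.8, -0.5, 4.3]
opening: 0.0002
```

Emit:
move_arm --deltas '[{"x": 0,"y": 0,"z": 0.002,"wx": 0,"wy": 0,"wz": 0,"hand": 0},{"x": 0,"y": 0,"z": 0.004,"wx": 0,"wy": 0,"wz": 0,"hand": 0},{"x": 0,"y": 0,"z": 0.004,"wx": 0,"wy": 0,"wz": 0,"hand": 0}]'

```text
time: 3.9
tool_pos: [0.5779, 0.2983, 0.1201]
tool_rot: [3.138, -0.002, 1.275]
contact_force: [-6.2, -3.7, 20.7]
opening: 0.0005
```

The force rose to 21 N with the fingertips at 120 mm, so the end cap is on its stop. Next is the inner cap.

```bash
python3 - <<'E'
from h import *
dl([(.578,.298,.185,1.278),(.5045,.278,.185,1.278),(.5045,.278,.14,1.278),(.5045,.278,.12,1.278)])
E
```

```text
t 3.9 pos [0.5779 0.2983 0.1201] rot [ 3.138e+00 -2.000e-03  1.275e+00] F [-6.2 -3.7 20.7] op 0.0005
[-0.0001  0.0004 -0.0649] [ 0.21 -0.12 -0.16]
[-0.0407 -0.064  -0.0652] [ 0.21 -0.12 -0.16]
[-0.0408 -0.0642 -0.0202] [ 0.21 -0.12 -0.16]
[-0.0408 -0.0643 -0.0002] [ 0.21 -0.12 -0.16]
```

Emit:
move_arm --deltas '[{"x": 0,"y": 0,"z": -0.04,"wx": 0,"wy": 0,"wz": 0,"hand": 0},{"x": 0,"y": 0,"z": -0.072,"wx": 0,"wy": 0,"wz": 0,"hand": 0},{"x": -0.02,"y": -0.032,"z": -0.072,"wx": 0,"wy": 0,"wz": 0,"hand": 0},{"x": -0.041,"y": -0.064,"z": -0.072,"wx": 0,"wy": 0,"wz": 0,"hand": 0},{"x": -0.041,"y": -0.064,"z": -0.06,"wx": 0,"wy": 0,"wz": 0,"hand": 0},{"x": -0.041,"y": -0.064,"z": -0.025,"wx": 0,"wy": 0,"wz": 0,"hand": 0},{"x": -0.041,"y": -0.064,"z": -0.016,"wx": 0,"wy": 0,"wz": 0,"hand": 0},{"x": -0.041,"y": -0.064,"z": -0.014,"wx": 0,"wy": 0,"wz": 0,"hand": 0}]'

```text
time: 4.9
tool_pos: [0.5043, 0.2776, 0.1296]
tool_rot: [-3.141, 0.001, 1.275]
contact_force: [-0.2, -0.3, 0.8]
opening: 0.0004
```

Emit:
move_arm --deltas '[{"x": 0,"y": 0,"z": 0.004,"wx": 0,"wy": 0,"wz": 0,"hand": 0},{"x": 0,"y": 0,"z": 0.008,"wx": 0,"wy": 0,"wz": 0,"hand": 0},{"x": 0,"y": 0,"z": 0.011,"wx": 0,"wy": 0,"wz": 0,"hand": 0},{"x": 0,"y": 0,"z": 0.013,"wx": 0,"wy": 0,"wz": 0,"hand": 0},{"x": 0,"y": 0,"z": 0.014,"wx": 0,"wy": 0,"wz": 0,"hand": 0},{"x": 0,"y": 0,"z": 0.014,"wx": 0,"wy": 0,"wz": 0,"hand": 0}]'

```text
time: 5.65
tool_pos: [0.5048, 0.278, 0.1201]
tool_rot: [3.138, -0.003, 1.275]
contact_force: [-6.2, -2.5, 20.6]
opening: 0.0002
```

Emit:
move_arm --deltas '[{"x": 0,"y": 0,"z": -0.05,"wx": 0,"wy": 0,"wz": 0,"hand": 0},{"x": 0,"y": 0,"z": -0.1,"wx": 0,"wy": 0,"wz": 0,"hand": 1},{"x": -0.05,"y": 0,"z": -0.13,"wx": 0,"wy": 0,"wz": 0,"hand": 1},{"x": -0.1,"y": 0,"z": -0.15,"wx": 0,"wy": 0,"wz": 0,"hand": 1},{"x": -0.15,"y": 0,"z": -0.15,"wx": 0,"wy": 0,"wz": 0,"hand": 1},{"x": -0.2,"y": 0,"z": -0.15,"wx": 0,"wy": 0,"wz": 0,"hand": 1},{"x": -0.25,"y": 0,"z": -0.15,"wx": 0,"wy": 0,"wz": 0,"hand": 1},{"x": -0.25,"y": 0,"z": -0.15,"wx": 0,"wy": 0,"wz": 0,"hand": 1}]'

```text
time: 6.65
tool_pos: [0.4305, 0.036, 0.2669]
tool_rot: [3.14, 0.0, 1.271]
contact_force: [0.2, 1.0, -0.1]
opening: 0.0658
```

```bash
python3 - <<'E'
from h import *
snap('top','t2.png'); snap('scene','s3.png')
t=cv2.imread('pics/raw_t2.png')[150:215,160:245]; s=cv2.imread('pics/raw_s3.png')[175:255,265:360]
r=lambda i,f:cv2.resize(i,None,fx=f,fy=f,interpolation=cv2.INTER_CUBIC)
a=r(t,8)[:480]; b=r(s,4)
cv2.imwrite('pics/c4.png',a); cv2.imwrite('pics/c5.png',r(s,7))
E
```

```text
(no output)
```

View pics/c4.png

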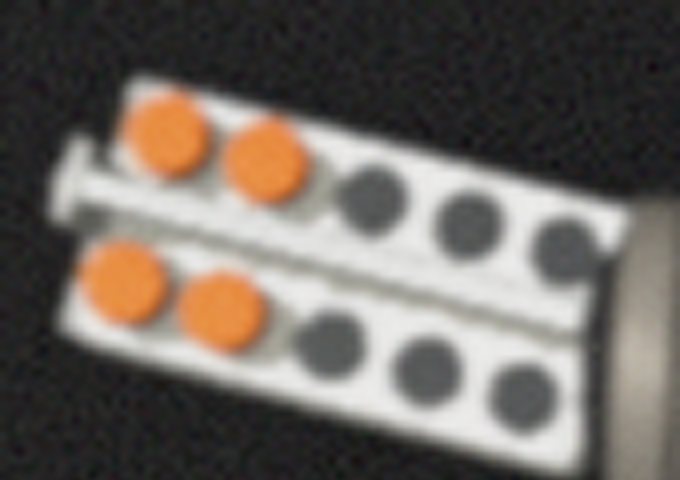

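View pics/c5.png

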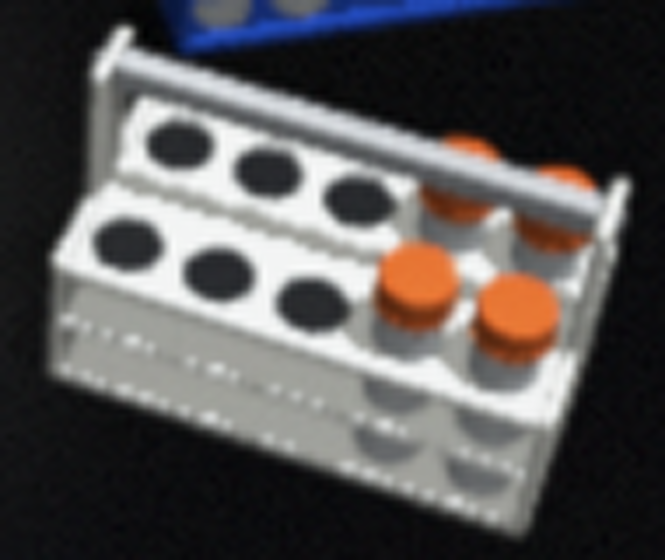

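The rack has not moved, and both caps now look level with their neighbours: the end cap's centre went from (165,130) to (168,134). Now going to the balance point.

```bash
python3 - <<'E'
from h import *
dl([(.5341,.2648,.22,1.278),(.5341,.2648,.133,1.278)])
E
```

```text
t 6.75 pos [0.4313 0.0383 0.2667] rot [ 3.140e+00 -1.000e-03  1.274e+00] F [-0.3  0.3 -0.2] op 0.0737
[0.2466 0.0319 0.0469] [ 0.07 -0.04 -0.25]
[0.2466 0.0318 0.1339] [ 0.07 -0.04 -0.25]
```

Emit:
move_arm --deltas '[{"x": 0.06,"y": 0.008,"z": 0,"wx": 0,"wy": 0,"wz": -0.25,"hand": 1},{"x": 0.12,"y": 0.016,"z": 0,"wx": 0,"wy": 0,"wz": -0.25,"hand": 1},{"x": 0.18,"y": 0.024,"z": 0,"wx": 0,"wy": 0,"wz": -0.25,"hand": 1},{"x": 0.235,"y": 0.031,"z": 0.01,"wx": 0,"wy": 0,"wz": -0.25,"hand": 1},{"x": 0.247,"y": 0.032,"z": 0.03,"wx": 0,"wy": 0,"wz": -0.25,"hand": 1},{"x": 0.247,"y": 0.032,"z": 0.08,"wx": 0,"wy": 0,"wz": -0.25,"hand": 1},{"x": 0.247,"y": 0.032,"z": 0.115,"wx": 0,"wy": 0,"wz": -0.25,"hand": 1},{"x": 0.247,"y": 0.032,"z": 0.127,"wx": 0,"wy": 0,"wz": -0.25,"hand": 1}]'

```text
time: 7.75
tool_pos: [0.5318, 0.2653, 0.1365]
tool_rot: [-3.138, 0.003, 1.28]
contact_force: [-1.0, 0.6, -0.3]
opening: 0.0918
```

```bash
python3 - <<'E'
from h import *
dl([(.5341,.2648,.133,1.278)])
E
```

```text
t 7.75 pos [0.5318 0.2653 0.1365] rot [-3.138e+00  3.000e-03  1.280e+00] F [-1.   0.6 -0.3] op 0.0918
[0.0002 0.0023 0.0035] [-0.22  0.17  0.13]
```

Emit:
move_arm --deltas '[{"x": 0,"y": 0,"z": 0.003,"wx": 0,"wy": 0,"wz": 0,"hand": 1},{"x": 0,"y": 0.001,"z": 0.003,"wx": 0,"wy": 0,"wz": 0,"hand": 0.3},{"x": 0,"y": 0.001,"z": 0.003,"wx": 0,"wy": 0,"wz": 0,"hand": 0.3},{"x": 0,"y": 0.001,"z": 0.003,"wx": 0,"wy": 0,"wz": 0,"hand": 0.15},{"x": 0,"y": 0.001,"z": 0.003,"wx": 0,"wy": 0,"wz": 0,"hand": 0},{"x": 0,"y": 0.001,"z": 0.003,"wx": 0,"wy": 0,"wz": 0,"hand": 0},{"x": 0,"y": 0.001,"z": 0.003,"wx": 0,"wy": 0,"wz": 0,"hand": 0},{"x": 0,"y": 0.001,"z": 0.003,"wx": 0,"wy": 0,"wz": 0,"hand": 0}]' --grip_force 40

```text
time: 8.75
tool_pos: [0.5346, 0.2651, 0.1362]
tool_rot: [-3.142, 0.0, 1.279]
contact_force: [0.3, -0.1, 0.3]
opening: 0.0263
```

Emit:
move_arm --deltas '[{"x": 0,"y": 0,"z": 0,"wx": 0,"wy": 0,"wz": 0,"hand": 0},{"x": 0,"y": 0,"z": 0,"wx": 0,"wy": 0,"wz": 0,"hand": 0},{"x": 0,"y": 0,"z": 0,"wx": 0,"wy": 0,"wz": 0,"hand": 0},{"x": 0,"y": 0,"z": 0,"wx": 0,"wy": 0,"wz": 0,"hand": 0},{"x": 0,"y": 0,"z": 0,"wx": 0,"wy": 0,"wz": 0,"hand": 0}]' --grip_force 40

```text
time: 9.38
tool_pos: [0.5345, 0.265, 0.1361]
tool_rot: [-3.141, 0.0, 1.279]
contact_force: [0.4, -0.3, -1.9]
opening: 0.0114
```

Gripped on the bar: the opening reads about 12 mm. Lifting slowly.

Emit:
move_arm --deltas '[{"x": 0,"y": 0,"z": -0.006,"wx": 0,"wy": 0,"wz": 0,"hand": 0},{"x": 0,"y": 0,"z": -0.016,"wx": 0,"wy": 0,"wz": 0,"hand": 0},{"x": 0,"y": 0,"z": -0.03,"wx": 0,"wy": 0,"wz": 0,"hand": 0},{"x": 0,"y": 0,"z": -0.045,"wx": 0,"wy": 0,"wz": 0,"hand": 0},{"x": 0,"y": 0,"z": -0.06,"wx": 0,"wy": 0,"wz": 0,"hand": 0},{"x": 0,"y": 0,"z": -0.075,"wx": 0,"wy": 0,"wz": 0,"hand": 0},{"x": 0,"y": 0,"z": -0.085,"wx": 0,"wy": 0,"wz": 0,"hand": 0},{"x": 0,"y": 0,"z": -0.085,"wx": 0,"wy": 0,"wz": 0,"hand": 0}]'

```text
time: 10.38
tool_pos: [0.5349, 0.2652, 0.2221]
tool_rot: [3.14, -0.001, 1.279]
contact_force: [0.7, -0.6, -4.8]
opening: 0.0113
```

```bash
python3 - <<'E'
from h import *
print(monitor.observe()['torque'])
snap('scene','s4.png',(255,130,365,240),5.4)
g=np.array([.540+.037*np.cos(-.065),-.0862+.037*np.sin(-.065)]); print(g)
dl([(.5345,.265,.22,1.279),(.54,.10,.222,.5),(g[0],g[1],.222,-.065),(g[0],g[1],.197,-.065)])
E
```

```text
[-0.08931713 -0.05308083 -0.05037627]
[ 0.57692187 -0.08860331]
t 10.43 pos [0.5345 0.2651 0.2213] rot [ 3.141 -0.     1.279] F [-0.7 -0.6 -4. ] op 0.0116
[-0.0001 -0.      0.0013] [ 0.01 -0.    0.03]
[-0.1566  0.0527 -0.0007] [ 1.000e-02 -1.000e-02  4.466e+01]
[-0.3266  0.1422 -0.0007] [ 1.000e-02 -1.000e-02  7.703e+01]
[-0.3266  0.1422  0.0243] [ 1.000e-02 -1.000e-02  7.703e+01]
```

View pics/s4.png

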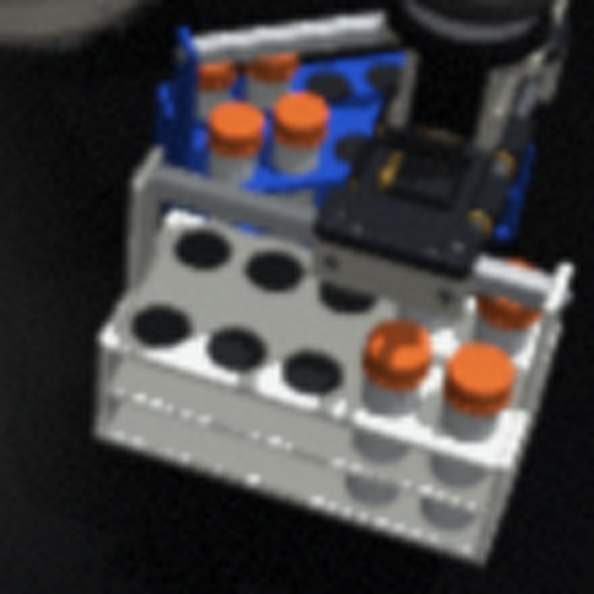

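The rack hangs level and clear of the bench, and the wrist reads about 4.5 N. Now carrying it to the bay while turning it.

Emit:
move_arm --deltas '[{"x": -0.01,"y": 0.003,"z": 0,"wx": 0,"wy": 0,"wz": 2,"hand": 0},{"x": -0.03,"y": 0.01,"z": 0,"wx": 0,"wy": 0,"wz": 7,"hand": 0},{"x": -0.055,"y": 0.018,"z": 0,"wx": 0,"wy": 0,"wz": 14,"hand": 0},{"x": -0.08,"y": 0.027,"z": 0,"wx": 0,"wy": 0,"wz": 21,"hand": 0},{"x": -0.105,"y": 0.035,"z": 0,"wx": 0,"wy": 0,"wz": 28,"hand": 0},{"x": -0.13,"y": 0.044,"z": 0,"wx": 0,"wy": 0,"wz": 35,"hand": 0},{"x": -0.15,"y": 0.051,"z": 0,"wx": 0,"wy": 0,"wz": 41,"hand": 0},{"x": -0.157,"y": 0.053,"z": 0,"wx": 0,"wy": 0,"wz": 44,"hand": 0}]'

```text
time: 11.42
tool_pos: [0.5399, 0.0974, 0.2206]
tool_rot: [3.142, 0.001, 0.506]
contact_force: [0.5, -0.1, -4.5]
opening: 0.0114
```

```bash
python3 - <<'E'
from h import *
dl([(.577,-.0886,.222,-.065),(.577,-.0886,.197,-.065)])
E
```

```text
t 11.43 pos [0.5399 0.0974 0.2206] rot [3.142e+00 1.000e-03 5.060e-01] F [ 0.5 -0.1 -4.5] op 0.0114
[-0.0577  0.1807 -0.0013] [3.000e-02 8.000e-02 3.271e+01]
[-0.0576  0.1807  0.0237] [3.000e-02 8.000e-02 3.271e+01]
```

Emit:
move_arm --deltas '[{"x": -0.004,"y": 0.012,"z": 0,"wx": 0,"wy": 0,"wz": 3,"hand": 0},{"x": -0.012,"y": 0.038,"z": 0,"wx": 0,"wy": 0,"wz": 8,"hand": 0},{"x": -0.021,"y": 0.066,"z": 0,"wx": 0,"wy": 0,"wz": 14,"hand": 0},{"x": -0.03,"y": 0.094,"z": 0,"wx": 0,"wy": 0,"wz": 20,"hand": 0},{"x": -0.039,"y": 0.122,"z": 0,"wx": 0,"wy": 0,"wz": 26,"hand": 0},{"x": -0.048,"y": 0.15,"z": 0,"wx": 0,"wy": 0,"wz": 30,"hand": 0},{"x": -0.055,"y": 0.172,"z": 0,"wx": 0,"wy": 0,"wz": 32.7,"hand": 0},{"x": -0.058,"y": 0.18,"z": 0,"wx": 0,"wy": 0,"wz": 32.7,"hand": 0}]'

```text
time: 12.42
tool_pos: [0.5778, -0.0873, 0.2209]
tool_rot: [3.142, 0.0, -0.061]
contact_force: [0.9, 0.6, -3.9]
opening: 0.0114
```

```bash
python3 - <<'E'
from h import *
dl([(.577,-.0886,.197,-.065)])
E
```

```text
t 12.43 pos [ 0.5778 -0.0873  0.2209] rot [ 3.142  0.    -0.061] F [ 0.9  0.6 -3.9] op 0.0114
[-0.0007  0.0013  0.0239] [0.   0.03 0.24]
```

Emit:
move_arm --deltas '[{"x": 0,"y": 0.001,"z": 0.004,"wx": 0,"wy": 0,"wz": 0,"hand": 0},{"x": 0,"y": 0.001,"z": 0.01,"wx": 0,"wy": 0,"wz": 0,"hand": 0},{"x": 0,"y": 0.001,"z": 0.016,"wx": 0,"wy": 0,"wz": 0,"hand": 0},{"x": 0,"y": 0.001,"z": 0.02,"wx": 0,"wy": 0,"wz": 0,"hand": 0},{"x": 0,"y": 0.001,"z": 0.022,"wx": 0,"wy": 0,"wz": 0,"hand": 0},{"x": 0,"y": 0.001,"z": 0.022,"wx": 0,"wy": 0,"wz": 0,"hand": 0},{"x": 0,"y": 0.001,"z": 0.022,"wx": 0,"wy": 0,"wz": 0,"hand": 0},{"x": 0,"y": 0.001,"z": 0.022,"wx": 0,"wy": 0,"wz": 0,"hand": 0}]'

```text
time: 13.42
tool_pos: [0.5778, -0.0869, 0.1994]
tool_rot: [3.141, -0.0, -0.059]
contact_force: [1.2, -0.2, -4.6]
opening: 0.0114
```

```bash
python3 - <<'E'
from h import *
dl([(.577,-.0886,.198,-.065)])
snap('scene','s5.png',(60,120,270,300),3.3)
snap('top','t3.png',(265,95,395,230),4.4)
c,s=np.cos(-.065),np.sin(-.065)
# predicted hole pixels for the expected rack pose
o=monitor.observe(); p=o['tool_pos']; y=o['tool_rot'][2]
R=np.array([[np.cos(y),-np.sin(y)],[np.sin(y),np.cos(y)]])
cen=p[:2]-R@[.037,0]; print('rack centre est',cen)
for n,off,f in(('scene',(60,120),3.3),('top',(265,95),4.4)):
    for a in((-.084,.032,.078),(-.042,.032,.078),(0,.032,.078),(.042,.032,.12),(.084,.032,.12),(-.084,-.032,.078),(-.105,0,.158)):
        w=[*(cen+R@a[:2]),a[2]+p[2]-.136]; print(n,a,((proj(n,w)-off)*f).round(0))
E
```

```text
t 13.43 pos [ 0.5778 -0.0869  0.1994] rot [ 3.141 -0.    -0.059] F [ 1.2 -0.2 -4.6] op 0.0114
[-0.0007  0.0017  0.0014] [ 0.01 -0.02  0.32]
rack centre est [ 0.54080909 -0.08473361]
scene (-0.084, 0.032, 0.078) [547. 174.]
scene (-0.042, 0.032, 0.078) [536. 206.]
scene (0, 0.032, 0.078) [525. 239.]
scene (0.042, 0.032, 0.12) [509. 241.]
scene (0.084, 0.032, 0.12) [496. 278.]
scene (-0.084, -0.032, 0.078) [480. 166.]
scene (-0.105, 0, 0.158) [512.  90.]
top (-0.084, 0.032, 0.078) [100. 457.]
top (-0.042, 0.032, 0.078) [101. 400.]
top (0, 0.032, 0.078) [103. 343.]
top (0.042, 0.032, 0.12) [108. 277.]
top (0.084, 0.032, 0.12) [109. 220.]
top (-0.084, -0.032, 0.078) [188. 460.]
top (-0.105, 0, 0.158) [154. 479.]
```

View pics/s5.png

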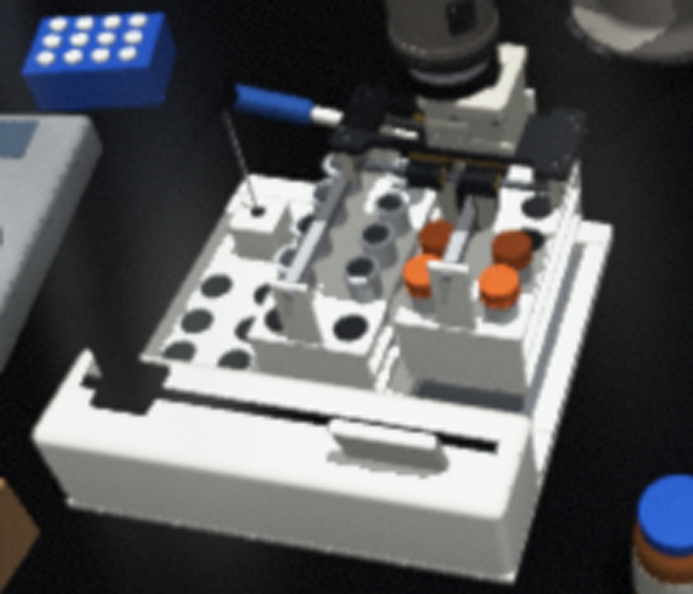

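View pics/t3.png

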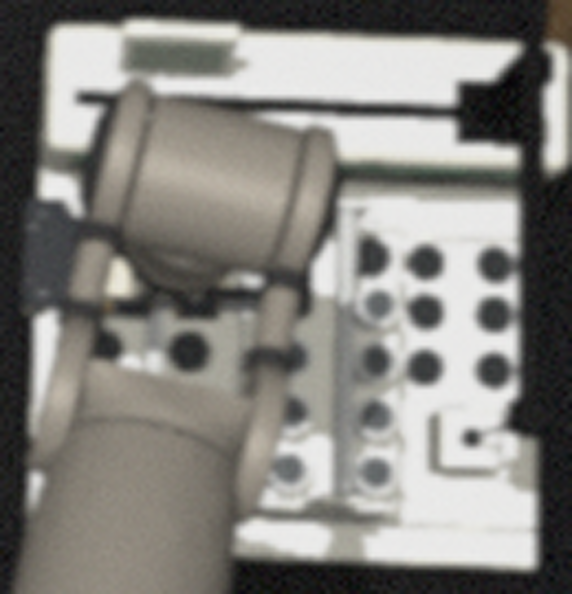

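The rack is level over the bay. The loaded-end cap is at (499,283) against (496,278) predicted, and the middle hole at (103,345) against (103,343) predicted. Both agree with the intended pose, so I'm handing in.

```bash
python3 - <<'E'
from h import *
dl([(.577,-.0886,.198,-.065)]); print(np.abs(monitor.observe()['qvel']).max())
robot.hand_in()
E
```

```text
t 13.53 pos [ 0.5777 -0.0869  0.1994] rot [ 3.141 -0.    -0.059] F [ 1.1  0.2 -4.4] op 0.0113
[-0.0006  0.0017  0.0014] [ 0.01 -0.02  0.33]
0.0022266085812697655
the job is handed in; nothing more can be done
```

I pressed both popped caps home, lifted the rack by its bar at the balance point, and handed the job in while holding it over the empty bay. `hand_in` gave no verdict.

- **Caps:** each took about 21 N at the end of its press, with the fingertips at z = 0.120 m, which is the home height. The pictures afterwards showed both level with their neighbours and the rack unmoved.
- **Grip:** the opening is 11 mm on the 12 mm bar, with the grip force set to 40 N. The load reads about 4.5 N, which fits the rack's weight.
- **Final position:** from the tool pose, the rack centre is about 2 mm from the measured bay centre and its underside about 51 mm above the bay floor. It is within 0.01 rad of square, level in the picture, and the arm is still.
- **Picture checks:** the holes and caps seen in both cameras matched the predicted positions to within about 3 mm. I saw no contact with the autosampler or its neighbour rack, and no check failed or disagreed.

Handed in at 13.5 s of the 54 s allowed.

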